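Sanitise the surface thermometer and take the reading of the bare hob

TASK

Take the surface temperature of the bare hob, the one without the pan: first press the sanitiser pump all the way down and let it spring back up while the thermometer still stands in the cup. Then lift the thermometer out and set its sprung measuring head gently on the cross at the centre of the bare hob, upright, with the head pushed in about half its spring travel, and keep it so for about three seconds. Finish while still holding it there in the gripper, with the pan and everything else on the table left where it was.

Things in the scene. Friction and masses are not known exactly. Their poses are not given: they have to be found in the camera images.
- station: Sanitiser station fixed to the table: black tray 235 x 112 x 20 mm. Along its own x stand a pump bottle (72 mm across, axis at x = -55 mm) and an open steel cup (92 mm across, 110 mm high, axis at x = +40 mm) with a flat steel strip (36 mm wide, along y) across its mouth; the thermometer stands in the strip's hole at x = +55 mm. Origin: centre of the underside; z up.
- pump_top (a point): Centre of the flat top of the white pump head (36 mm across), 184 mm above the table when up; moves with the head. Its spout, 11 mm wide, points along the station's +x to over the cup and ends 63 mm from the pump axis, just below the level of the top.
- pump (a joint): Travel of the pump head straight down: 0 up, 0.014 m fully pressed. Sprung: starts to move at about 3 N, takes about 7 N fully down, comes back up by itself when let go.
- pot_hole (a point): Centre of the hole (19 mm across) in the strip over the cup, at the strip's upper face, 114 mm above the table. Axes as the station's.
- probe: Surface thermometer, 95 g, loose in the strip's hole. Off-white handle 24 mm (own x) by 34 mm (own y) by 110 mm tall, display on its +x face; below it a 16 mm steel collar 12 mm long in the hole, a 7 mm shaft and a sprung copper head. Origin: centre of the handle's lower end, resting on the strip 114 mm above the table; z up; axes within 0.1 rad of the station's.
- probe_grip (a point): Point on the handle's axis 75 mm above its lower end; a good place to grip, across the 34 mm width (own y).
- probe_face (a point): Centre of the flat measuring face, the underside of the copper head (10 mm across), 95 mm below the handle's lower end with the spring out; moves with the head. The thermometer must rise 95 mm to clear the strip.
- sensor (a joint): How far the measuring head is pushed into the shaft against its spring: 0 out, 0.010 m bottomed. About 0.8 N starts it and 4.8 N bottoms it (400 N/m), so half travel, 0.005 m, is about 2.8 N.
- hob_a: The bare portable ceramic hob, fixed: 350 mm (own x) by 280 mm (own y), dark housing, black glass top 60 mm above the table, knob on the side facing the robot. Origin: centre of its underside on the table; z up. May be the left or the right one of the two identical hobs.
- hob_a_mark (a point): Centre of the printed cross (24 mm) in the middle of the printed 180 mm cooking-zone ring on the bare hob, on the glass surface, 60 mm above the table.
- hob_b: The other, identical hob, fixed, with the frying pan on it. Origin: centre of its underside.
- pan: Loose frying pan, 196 mm across and 42 mm high, on hob_b's cooking zone (rim 102 mm above the table); its handle points away from the robot, 235 mm long from the pan's axis, its top 118 mm above the table. Origin: centre of its underside. To be left alone.
- bowl: Loose blue mixing bowl, 190 mm across, 85 mm high, to the left of the station. Left alone.
- spoon: Loose wooden spoon, 240 mm, lying to the right of the hobs. Left alone.
- mill: Loose dark wooden pepper mill, 56 mm across, 168 mm high, beyond the station. Left alone.
- oil: Loose green oil bottle, 62 mm across, 190 mm high, at the far side. Left alone.
- salt: Loose aluminium salt shaker, 42 mm across, 75 mm high, on the robot's side of the station. Left alone.
- jar: Loose clear jar with a metal lid, 80 mm across, 100 mm high, at the far side between the two hobs. Left alone.
Not all that is in view belongs to the job. Leave any green or purple look-alike of the probe alone.

How it is judged (in metres and radians):
On the way, in this order (a step that is already met when the one before it is completed fails the run):
1. the pump head is pressed down while the thermometer stands in the cup (value of joint pump above 0.01 m and distance between probe and pot_hole below 0.012 m), for 0.1 s.
2. the pump head is back up, the thermometer still standing in the cup (value of joint pump below 0.003 m and distance between probe and pot_hole below 0.012 m), for 0.1 s.
3. the thermometer is lifted clear of the cup (z of probe_face in the frame of pot_hole above 0.002 m and contact force between the fingers and probe above 1 N), for 0.1 s.
4. the measuring head is held lightly and upright on the bare hob's cross (horizontal distance between probe_face and hob_a_mark below 0.01 m and z of probe_face in the frame of hob_a below 0.064 m and angle between probe's own z axis and vertical below 0.1 rad and value of joint sensor between 0.002 and 0.0085 m and contact force between probe and hob_a between 1 and 6 N and contact force between the fingers and probe above 1 N), for 2.5 s.
At the end, for the whole second after the job is handed in: The gripper still holds the thermometer: measuring face on the glass within 10 mm of the cross's centre, axis within 0.10 rad of upright, sprung head pushed in 2 to 8.5 mm of its 10 mm with 1 to 6 N on the glass, at rest; the pump head is up and every bystander within 30 mm of its start (all of step 4 and contact force between probe and station below 0.2 N and contact force between probe and pan below 0.2 N and value of joint pump below 0.003 m and linear speed of probe below 0.02 m/s and distance of each of pan, bowl, spoon, mill, oil, salt, jar from where it was at the start of the episode below 0.03 m); the arm keeps its last pose, push and grip.
It fails at once if the thermometer is jammed onto the hob (over 12 N) (contact force between probe and hob_a above 12 N).
It fails at once if the pan or another bystander is moved by more than 30 mm (distance of any of pan, bowl, spoon, mill, oil, salt, jar from where it was at the start of the episode above 0.03 m).
It also fails if it takes over 58 s, if anything falls off the work surface, if the arm or the gripper's body presses on something with over 40 N, if the wrist force passes 120 N, or if a joint passes its speed limit or range.

ROBOT

A 7-joint arm with a two-finger parallel gripper is mounted at the origin on the work surface. World frame = base frame: x ahead of the robot, y to its left, z up, the work surface at z = 0. Lengths are in mm, angles in rad, forces in N, time in s.
With the tool pointing down it reaches from about 400 to 900 mm from the base axis. Payload 5.6 kg.
Tool frame: the origin (TCP) lies midway between the tips of the shut fingers; the grasp point (between the pads) lies 19 mm behind it; z points along the fingers, y is the line along which they close (so a half turn about z gives the same grasp; the last joint's range is limited). The gripper opens to 92 mm and grips with 3 to 60 N. Pads are 20 mm wide; open, the fingers measure 128 mm over their backs; the gripper's body (75 mm by 189 mm) begins 69 mm behind the grasp point.
Start: joints at [-1.262, 0.468, -0.012, 1.603, 0.006, 1.071, -0.056], TCP at [224.024, 610.183, 191.892] pointing down, gripper open.
Joint ranges: [-2.53, 2.53], [-0.31, 2.02], [-1.57, 1.55], [0.28, 2.44], [-1.29, 4.43], [0.15, 1.84], [-2.92, 2.92]. Speed limits (rad/s): [2.57, 2.57, 3.14, 3.14, 3.14, 3.14, 3.14].

INTERFACE

Orientations are given as a rotation vector (axis times angle).
In Python, from cell import robot, grip, kin, viewer gives the robot as it stands. Calls block until the motion is done:
- robot.movep(position, orientation): joint-space move of the TCP to a pose.
- robot.servo_line(position, feed=150, rotation=None): straight line of the TCP; rotation=None keeps the orientation; feed is the mean speed in mm/s.
- robot.goto_joints(angles): joint-space move.
- grip(opening, newtons=None): opening from 0.0 (shut) to 1.0 (fully open); newtons is the grip in N (None keeps the last); returns when the fingers have stopped.
- robot.hold(seconds).
- kin.ik(position, orientation): joint angles nearest the present ones, or None.
- robot.observe(): the state.
- viewer.read_camera(name): name is "scene" or "top"; returns the picture (420x560x3 uint8, red, green, blue); there is no depth.
- viewer.camera_info(name): a dict with "camera_matrix" (3x3 intrinsics, pixels), "R" (3x3) and "t" (3): a world point X has camera coordinates R X + t. Camera axes: x right, y down, z forward; pixel columns grow to the right and rows downward; lengths in mm; the calibration is good to about 2 mm. A picture is of the moment at which its call begins. camera_info takes no time and is no camera call.
A pose or a line that the arm cannot do raises robot.IKError and nothing moves.
- robot.job_done(): hands the job in; it is judged then, once.
Trained networks look in the newest picture that a camera, given by its name, has taken for a name from the list of things; names that differ only in an ending like _2 or _b are one class to them, and where a whole thing is asked for, a point or a joint stands for the part that bears it (a point fixed in the world has none). Each returns a list of dicts, best first, with "confidence" (0 to 1); they miss things now and then, are a little off and sometimes report something else, mostly with a low value. They report only what shows in the picture. A call takes as long as a camera call. They do not tell look-alikes from the thing itself.
- viewer.silhouettes(name, camera): "mask" (420x560 bool, what is visible of it).
- viewer.pinpoint(name, camera): "at" ([x, y, z] in mm, in the coordinates of the camera as it stood for that picture, good to about 4 mm: a listed point, or the origin of a listed thing).
The state is a dict: "t": time; "joints": joint angles; "joint_velocities": joint speeds; "joint_torque": joint torques, N m; "tcp_pos": TCP position; "tcp_rot": TCP orientation; "contact_force": force on the tool from outside, world axes, zero at the start; "wrist_torque": the same for the moment, N m; "grip_width": opening from 0.0 (shut) to 1.0 (fully open); "grip_force": force on a finger pad.
Only numpy, scipy, OpenCV 4.12 (cv2) and the standard library are available. Lean on these libraries where they do the work, as an engineer would, in place of code of your own. Each camera call takes 0.05 s, during which the arm holds its last target. There are 200 camera calls.

## Working session

There is one attempt and no reset: what is moved stays moved. The work goes in short steps, each a Python script; the robot and the scene stay as the last script left them, time stands still between calls to the robot, and variables do not carry over. Pictures are saved under pics/ and viewed, at most 10 in all, crops included, and the job is handed in when it is done.

```bash
ls; mkdir -p pics; cat > h.py <<'E'
import numpy as np, cv2
from cell import robot, grip, kin, viewer
def snap(n,f):
    im=viewer.read_camera(n); cv2.imwrite('pics/'+f,cv2.cvtColor(im,cv2.COLOR_RGB2BGR)); return im
def world(n,p):
    c=viewer.camera_info(n); return np.array(c['R']).T@(np.array(p)-np.array(c['t']))
def proj(n,X):
    c=viewer.camera_info(n); q=np.array(c['camera_matrix'])@(np.array(c['R'])@np.array(X,float)+np.array(c['t'])); return q[:2]/q[2]
E
python3 - <<'E'
from h import *
np.set_printoptions(precision=1,suppress=True)
s=snap('scene','s1.png');t=snap('top','t1.png')
cv2.imwrite('pics/s1b.png',cv2.resize(cv2.cvtColor(s,cv2.COLOR_RGB2BGR),(800,600)))
cv2.imwrite('pics/t1b.png',cv2.resize(cv2.cvtColor(t,cv2.COLOR_RGB2BGR),(800,600)))
for c in('scene','top'):
  i=viewer.camera_info(c);print(c,'cam at',-np.array(i['R']).T@np.array(i['t']))
  for n in['station','pump_top','pot_hole','probe','probe_grip','hob_a','hob_a_mark','pan','salt','mill','oil','bowl','jar']:
    for d in viewer.pinpoint(n,c)[:3]:
      w=world(c,d['at']);print(n,round(d['confidence'],2),w,proj(c,w))
print({k:np.round(v,3) for k,v in robot.observe().items()})
E
```

```text
pics
scene cam at [1372.1  334.5  840.9]
station 0.86 [474.9 347.4  -3.3] [382.8 257.7]
station 0.62 [473.8 575.5   2.6] [463.2 278.9]
pump_top 0.44 [416.5 365.3 183.7] [405.5 199.9]
pot_hole 0.95 [526.2 338.3 111.4] [384.5 240.1]
probe 0.95 [529.  336.  113.5] [383.7 239.9]
probe 0.84 [655.9 389.1  95.2] [394.9 282.7]
probe 0.62 [658.5 303.8  97.1] [361.3 272.8]
probe_grip 0.97 [525.1 339.5 187. ] [390.7 219.2]
probe_grip 0.96 [653.1 394.1 165.7] [403.5 263.2]
probe_grip 0.9 [662.5 300.1 166.1] [364.  254.5]
hob_a 0.93 [476.4  -4.9  -2.8] [276.  227.3]
hob_a 0.56 [ 452.1 -366.4    0. ] [186.5 196.3]
hob_a_mark 0.86 [511.1  -1.2  64.9] [273.4 218.2]
pan 0.58 [ 492.8 -363.    64.1] [178.7 188.2]
salt 0.61 [290.1 263.5  -2.8] [367.6 215.3]
mill 0.95 [741.4 285.9  -1.1] [341.6 318.5]
oil 0.93 [789.7 184.5  -0.7] [298.6 319.8]
oil 0.68 [ 776.  -187.1    1.7] [178.6 272.4]
bowl 0.93 [474.1 573.4   2.4] [462.4 278.8]
bowl 0.55 [745.  286.4   0.5] [341.6 319.3]
jar 0.55 [ 776.7 -185.5    1.7] [179.  272.7]
top cam at [ 379.7    5.4 1814.9]
station 0.94 [471.9 352.8   4. ] [189.8 230.4]
pump
[... 672 characters left out ...]
 [529.6 337.9 190.4] [184.8 212.7]
salt 0.55 [299.9 261.2  -0.7] [210.8 271.7]
mill 0.54 [743.2 283.    0.2] [207.9 167.3]
oil 0.62 [795.5 185.8   0.7] [230.8 155.4]
bowl 0.94 [480.5 578.4   0.5] [136.6 228. ]
jar 0.9 [ 783.  -183.1    4.7] [316.8 158.8]
{'t': np.float64(1.4), 'joints': array([-1.3,  0.5, -0. ,  1.6,  0. ,  1.1, -0.1]), 'joint_velocities': array([-0., -0.,  0.,  0., -0.,  0.,  0.]), 'joint_torque': array([ -0. , -52. ,  -0. , -24.4,  -0.1,   0. ,   0. ]), 'tcp_pos': array([224. , 610.2, 191.9]), 'tcp_rot': array([0.6, 3.1, 0. ]), 'contact_force': array([ 0.5, -0.1,  0.1]), 'wrist_torque': array([-0., -0.,  0.]), 'grip_force': np.float64(0.0), 'grip_width': np.float64(1.002)}
```

View pics/s1b.png

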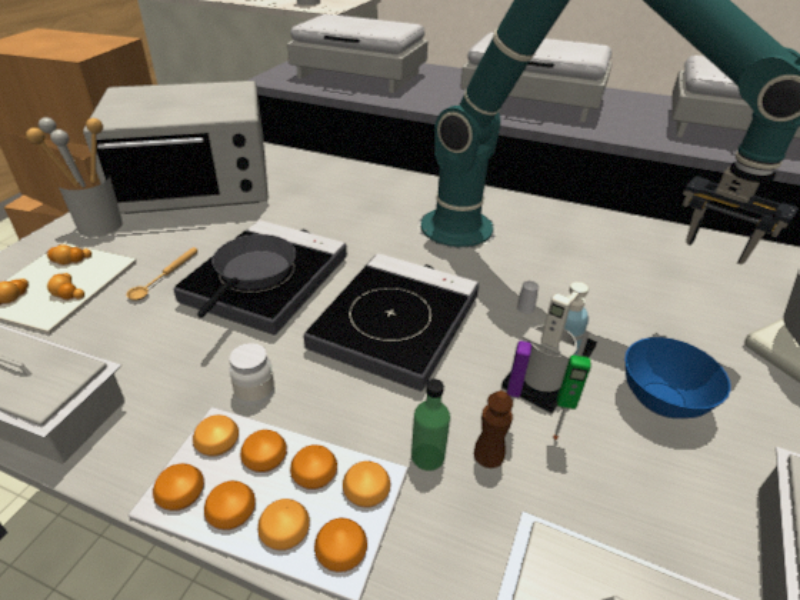

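View pics/t1b.png

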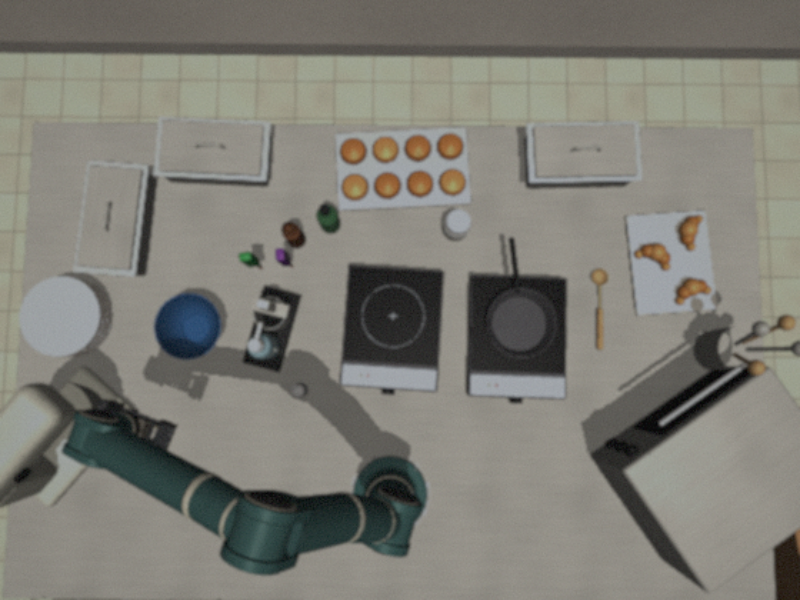

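```bash
python3 - <<'E'
import cv2,numpy as np
a=cv2.imread('pics/s1.png')[170:320,320:470];b=cv2.imread('pics/t1.png')[150:290,140:240]
cv2.imwrite('pics/crop1.png',np.hstack([cv2.resize(a,(450,450),interpolation=2),cv2.resize(b,(322,450),interpolation=2)]))
E
```

```text
(no output)
```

View pics/crop1.png

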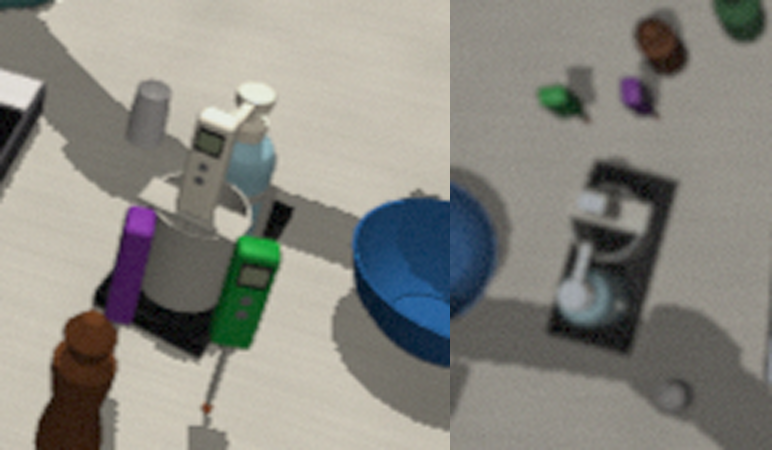

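The real probe is the off-white one at scene px (384,240), standing in the strip. The look-alikes are green (395,283) and purple (361,273), both standing free, and the crop confirms the choice. The bare hob is the left one, with its cross at scene px (273,219) and top px (275,220). The two views agree on heights to about 5 mm. Next is the pump.

```bash
cat >> h.py <<'E'
from scipy.spatial.transform import Rotation as Ro
np.set_printoptions(precision=2,suppress=True)
YAW=-0.269
PUMP=np.array([420.5,367.]);HOLE=np.array([527.5,337.6])
def down(yaw,flip=0):
    return (Ro.from_euler('z',yaw+flip*np.pi)*Ro.from_euler('x',np.pi)).as_rotvec()
def best(p):
    j=np.array(robot.observe()['joints']);c=[]
    for f in(0,1):
        q=kin.ik(list(p),list(down(YAW,f)))
        if q is not None:c.append((np.abs(np.array(q)-j).max(),f,q))
    return min(c,key=lambda a:a[0])
def fz(n=5):
    v=[]
    for _ in range(n): robot.hold(0.02); v.append(robot.observe()['contact_force'])
    return np.mean(v,0)
E
python3 - <<'E'
from h import *
s=cv2.imread('pics/s1.png',0).astype(float);t=cv2.imread('pics/t1.png',0).astype(float)
# cross by centroid of bright pixels, intersected with both views
P=[];uv=[]
for n,im,c,r in(('scene',s,(273,219),8),('top',t,(275,220),6)):
    w=im[c[1]-r:c[1]+r+1,c[0]-r:c[0]+r+1];w=np.clip(w-np.median(w)-10,0,None)
    y,x=np.mgrid[-r:r+1,-r:r+1];u=np.array([c[0]+(w*x).sum()/w.sum(),c[1]+(w*y).sum()/w.sum()])
    i=viewer.camera_info(n);P.append(np.array(i['camera_matrix'])@np.c_[i['R'],i['t']]);uv.append(u)
X=cv2.triangulatePoints(P[0],P[1],uv[0],uv[1]);print(uv,(X[:3]/X[3]).ravel())
for n,u,p in zip(('scene','top'),uv,P):  # ray at z=60
    H=np.c_[p[:,0],p[:,1],p[:,2]*60+p[:,3]];q=np.linalg.solve(H,[*u,1]);print(n,q[:2]/q[2])
p=[*PUMP,230];d,f,q=best(p);print(d,f,np.array(q))
o=robot.observe()['tcp_pos'];robot.servo_line([o[0],o[1],290],feed=200)
grip(0.0,20)
d,f,q=best([*PUMP,290]);robot.movep([*PUMP,290],list(down(YAW,f)))
robot.servo_line([*PUMP,196],feed=120)
o=robot.observe();print(o['t'],o['tcp_pos'],o['grip_width'],fz())
snap('scene','s2.png');snap('top','t2.png')
a=cv2.imread('pics/s2.png')[150:300,320:470];b=cv2.imread('pics/t2.png')[170:290,120:240]
cv2.imwrite('pics/crop2.png',np.hstack([cv2.resize(a,(400,400)),cv2.resize(b,(400,400))]))
E
```

```text
[array([272.85, 218.48]), array([274.69, 220.84])] [510.84  -3.89  62.44]
scene [507.97  -4.41]
top [511.17  -4.32]
0.5978794881424689 1 [-0.83  0.27  0.06  1.79 -0.02  1.07  0.54]
5.5167 [420.85 367.54 196.67] 0.00642073250438755 [ 0.16 -0.06  0.11]
```

View pics/crop2.png

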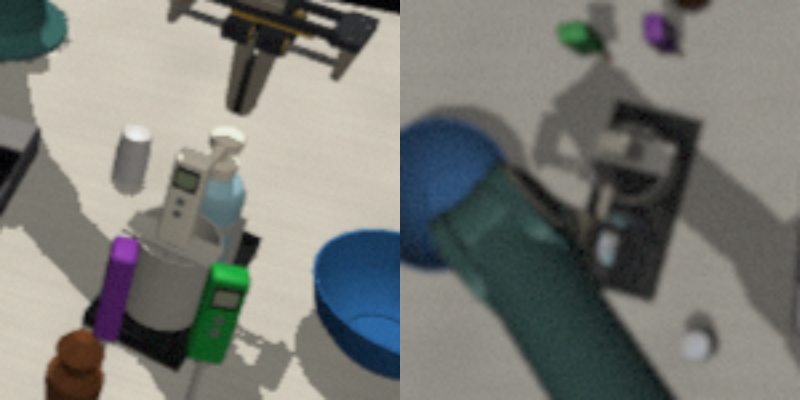

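The fingertips are at about scene px (409,192) and the white pump top at about (405,200). I'll check that offset numerically before pressing.

```bash
python3 - <<'E'
from h import *
o=robot.observe();print('tip',proj('scene',o['tcp_pos']),proj('top',o['tcp_pos']))
for x in(410,415,420,425):print(x,proj('scene',[x,367,184]),proj('top',[x,367,184]))
print(proj('scene',[420,357,184]))
im=cv2.imread('pics/s1.png')
cl=cv2.resize(im[185:225,385:425],(600,600),interpolation=cv2.INTER_CUBIC);cv2.imwrite('pics/crop3.png',cl)
m=(im[185:225,385:425].min(2)>185);y,x=np.nonzero(m);print(len(x),x.mean()+385,y.mean()+185)
viewer.read_camera('scene')
for n in('pump_top','pump'):
  for d in viewer.pinpoint('pump_top','scene')[:2]:print(d['confidence'],world('scene',d['at']))
E
```

```text
tip [407.14 197.28] [175.77 241.26]
410 [406.43 198.74] [176.54 244.24]
415 [406.21 199.7 ] [176.57 242.92]
420 [405.99 200.68] [176.61 241.59]
425 [405.77 201.66] [176.65 240.27]
[402.39 199.82]
160 400.04375 204.03125
0.67 [416.94 365.33 183.38]
0.67 [416.94 365.33 183.38]
```

View pics/crop3.png

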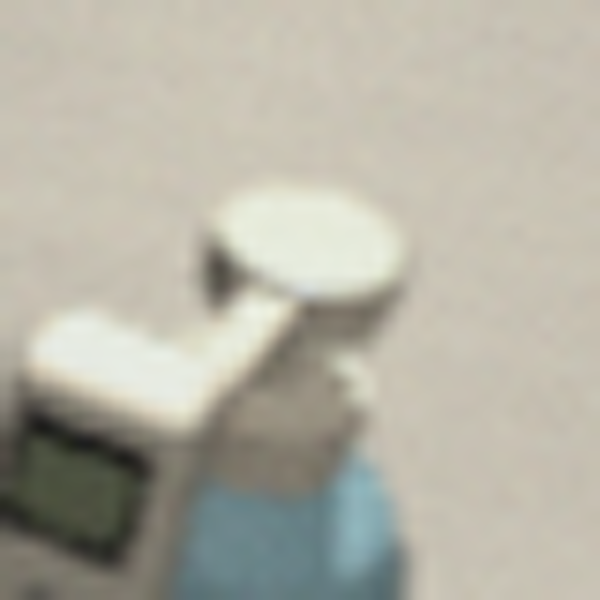

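The disc centre is at scene px (405.3,201), which matches (421,366). The head is 36 mm wide, so the aim is fine. Pressing under force control.

```bash
python3 - <<'E'
from h import *
P=np.array([421,365.5])
robot.servo_line([*P,188],feed=60)
z=188
while z>164:
    z-=1; robot.servo_line([*P,z],feed=40)
    o=robot.observe();f=o['contact_force'];
    print(z,round(o['tcp_pos'][2],1),f, end=' | ')
    if f[2]>9: break
robot.hold(0.3);o=robot.observe();print('\n',o['t'],o['tcp_pos'],fz())
viewer.read_camera('scene')
for d in viewer.pinpoint('pump_top','scene')[:2]:print(d['confidence'],world('scene',d['at']))
E
```

```text
187 187.0 [-0.21  0.18  0.73] | 186 186.0 [0.28 0.32 0.37] | 185 184.9 [0.54 0.3  0.66] | 184 183.9 [ 0.02 -0.13  0.03] | 183 182.9 [ 0.26 -0.09 -0.35] | 182 181.9 [0.2  0.75 0.51] | 181 180.9 [ 0.49  0.01 -0.47] | 180 179.9 [-0.31 -1.4   0.26] | 179 178.9 [-0.18  0.22 -1.12] | 178 177.9 [ 0.27  0.95 -0.27] | 177 176.9 [0.67 0.14 0.31] | 176 175.9 [0.67 0.54 0.4 ] | 175 174.9 [-0.44 -0.58 -0.54] | 174 173.9 [0.02 1.1  0.32] | 173 172.9 [0.09 0.14 0.03] | 172 171.9 [ 0.07 -0.17 -0.18] | 171 170.9 [0.57 0.76 0.09] | 170 169.9 [-0.02 -0.14  0.46] | 169 168.9 [-0.22  0.12 -0.49] | 168 167.9 [-0.99 -0.19  0.56] | 167 166.9 [-0.99 -0.08 -0.14] | 166 165.9 [-0.8   0.33 -0.46] | 165 164.9 [ 0.48 -0.34 -0.03] | 164 163.9 [0.24 0.79 0.1 ] | 
 12.4333 [421.04 365.53 164.04] [-0.31 -0.22  0.01]
0.44 [416.66 367.33 185.84]
```

There was no contact even at 164, so I'll look.

```bash
python3 - <<'E'
from h import *
snap('scene','s3.png');snap('top','t3.png')
a=cv2.imread('pics/s3.png')[150:250,350:450];b=cv2.imread('pics/t3.png')[190:270,140:220]
cv2.imwrite('pics/crop4.png',np.hstack([cv2.resize(a,(500,500),interpolation=2),cv2.resize(b,(300,500),interpolation=2)]))
print(proj('scene',robot.observe()['tcp_pos']))
E
```

```text
[403.8  206.26]
```

View pics/crop4.png

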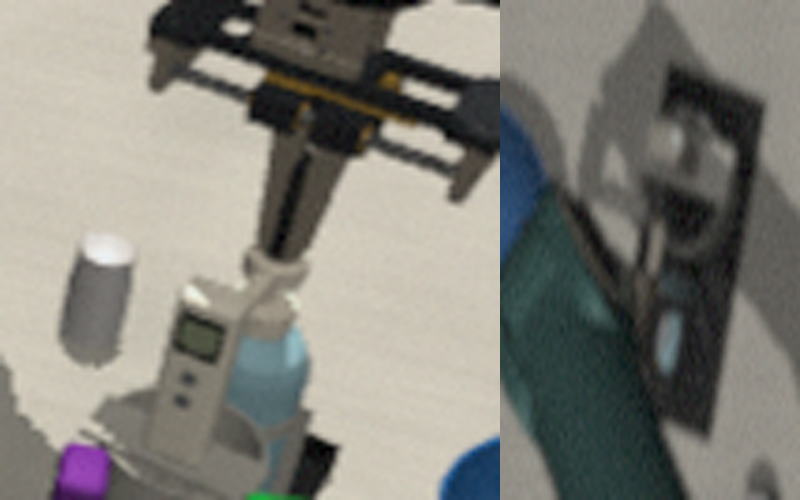

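The fingertips sit over the disc at px (406,202), and the disc doesn't look pressed. The visible tips appear about 15 mm higher than the TCP. I'll keep descending slowly and watch the force.

```bash
python3 - <<'E'
from h import *
P=np.array([421,365.5])
o=robot.observe();print(o['grip_width'],o['joint_torque'])
z=164
while z>148:
    z-=1; robot.servo_line([*P,z],feed=40)
    o=robot.observe();f=o['contact_force']
    print(z,round(o['tcp_pos'][2],1),f,o['joint_torque'][1], end=' | ')
    if f[2]>3: f=fz(3)
    if f[2]>8: break
robot.hold(0.2);o=robot.observe();print('\n',o['t'],o['tcp_pos'],fz())
snap('scene','s4.png')
E
```

```text
0.004573979207342376 [  0.   -42.77   0.88 -22.34  -0.04   0.05   0.  ]
163 162.9 [ 0.21 -0.32  0.21] -42.78875470161438 | 162 161.9 [ 0.18 -0.42 -0.24] -42.81181454658508 | 161 161.3 [-0.97 -1.07  2.99] -41.28459334373474 | 160 160.1 [ 0.18 -0.54  3.2 ] -41.21798515319824 | 159 159.1 [-0.82  0.06  3.24] -41.06573224067688 | 158 158.0 [-0.22 -1.43  3.13] -40.91747045516968 | 157 157.0 [-0.1  -0.46  5.03] -40.77961564064026 | 156 156.0 [-0.19  0.25  4.93] -40.64354181289673 | 155 155.0 [-0.75 -0.05  4.89] -40.507471561431885 | 154 154.0 [-1.   -0.4   4.95] -40.37097215652466 | 153 153.1 [-0.28 -0.41  5.63] -40.264703035354614 | 152 152.1 [-0.68  0.38  5.73] -40.15687823295593 | 151 151.2 [ 0.11 -0.09  6.16] -40.047680139541626 | 150 150.2 [-1.43 -1.18  6.63] -39.93974447250366 | 149 149.3 [-1.07 -1.57  7.47] -39.83059644699097 | 148 148.3 [-0.46 -0.83  6.85] -39.72312927246094 | 
 17.5667 [421.08 365.56 148.37] [-1.06 -0.67  6.65]
```

Contact came at a TCP reading of 161.7, so the real tips are about 22 mm above the reading. The pump is now 13.3 mm down. I'll finish the press, release, then go over the probe with the gripper open.

```bash
python3 - <<'E'
from h import *
P=np.array([421,365.5])
robot.servo_line([*P,147],feed=30);robot.hold(0.2);print(fz())
robot.servo_line([*P,225],feed=120)
viewer.read_camera('scene')
for d in viewer.pinpoint('pump_top','scene')[:1]:print(d['confidence'],world('scene',d['at']))
for d in viewer.pinpoint('probe','scene')[:1]:print(d['confidence'],world('scene',d['at']))
robot.servo_line([*HOLE,260],feed=200)
grip(1.0)
robot.servo_line([*HOLE,205],feed=150)
o=robot.observe();print(o['t'],o['tcp_pos'],o['grip_width'],fz(),proj('scene',o['tcp_pos']),proj('scene',o['tcp_pos']+[0,0,22]))
s=snap('scene','s5.png');snap('top','t5.png')
for c in('scene','top'):
  for d in viewer.pinpoint('probe_grip',c)[:3]:print(c,d['confidence'],world(c,d['at']))
a=cv2.imread('pics/s5.png')[150:260,330:440];b=cv2.imread('pics/t5.png')[170:250,140:220]
cv2.imwrite('pics/crop5.png',np.hstack([cv2.resize(a,(500,500),interpolation=2),cv2.resize(b,(300,500),interpolation=2)]))
E
```

```text
[-1.71 -1.26  9.17]
0.75 [660.99 305.13  97.84]
21.8 [527.75 337.71 205.27] 0.9999931181273466 [0.17 0.24 0.43] [391.28 214.31] [393.06 207.76]
scene 0.97 [655.71 395.95 166.22]
scene 0.64 [662.35 300.43 168.64]
scene 0.61 [529.07 337.   193.54]
top 0.62 [656.94 392.07 166.75]
top 0.44 [658.54 300.98 167.43]
```

View pics/crop5.png

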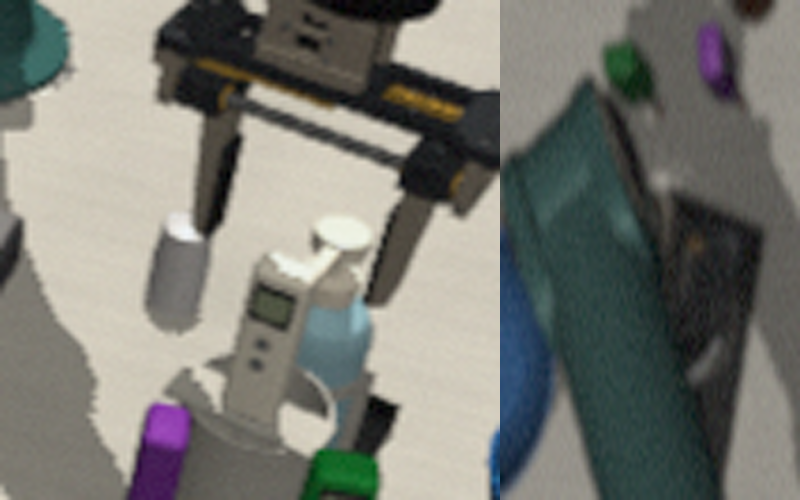

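```bash
python3 - <<'E'
from h import *
o=robot.observe();R=Ro.from_rotvec(o['tcp_rot']).as_matrix();t=o['tcp_pos']
print(o['t'],R)
for dz in (15,22):
 for s in(-1,1):
  for w in(46,64):
   for x in(-10,10):
    p=proj('scene',t+[0,0,dz]+R[:,1]*s*w+R[:,0]*x);print(dz,s,w,x,(p-[330,150])*500/110)
print('probe',[ (proj('scene',[*HOLE,z])-[330,150])*500/110 for z in(114,224)])
im=cv2.imread('pics/s5.png')[190:226,366:426];cv2.imwrite('pics/crop6.png',cv2.resize(im,None,fx=13,fy=13,interpolation=2))
E
```

```text
22.0833 [[-0.96  0.27  0.  ]
 [ 0.27  0.96  0.  ]
 [-0.    0.   -1.  ]]
15 -1 46 -10 [203.23 248.56]
15 -1 46 10 [218.34 232.38]
15 -1 64 -10 [175.1  236.66]
15 -1 64 10 [190.43 220.76]
15 1 46 -10 [354.74 312.66]
15 1 46 10 [368.59 294.94]
15 1 64 -10 [386.   325.89]
15 1 64 10 [399.58 307.84]
22 -1 46 -10 [205.44 239.05]
22 -1 46 10 [220.59 222.92]
22 -1 64 -10 [177.18 227.18]
22 -1 64 10 [192.55 211.33]
22 1 46 -10 [357.73 303.  ]
22 1 46 10 [371.61 285.33]
22 1 64 -10 [389.16 316.2 ]
22 1 64 10 [402.76 298.2 ]
probe [array([247.08, 407.29]), array([285.3 , 266.74])]
```

View pics/crop6.png

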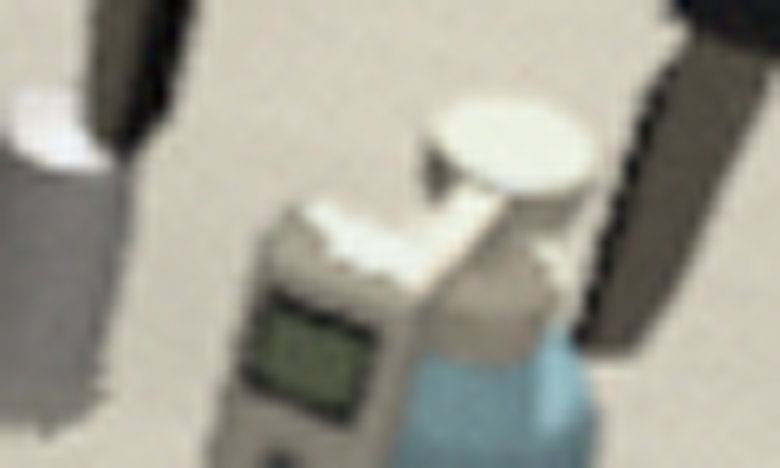

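The fingertip corners match TCP+22 mm to about 1 px, and the probe axis matches as well. Grasping with the TCP at 148, which puts the real grasp point at z ≈ 189.

```bash
python3 - <<'E'
from h import *
robot.servo_line([*HOLE,148],feed=120);print(fz(3))
grip(0.25,20);o=robot.observe();print(o['grip_width'],o['grip_force'],fz(3))
E
```

```text
[-0.58  0.05  0.38]
0.3763191320956859 19.764384627342224 [-0.06 -0.17 -0.06]
```

```bash
python3 - <<'E'
from h import *
M=np.array([511.5,-3.9])
robot.servo_line([*HOLE,262],feed=120)
o=robot.observe();print(o['t'],o['grip_width'],o['grip_force'],fz())
robot.servo_line([*M,262],feed=180)
robot.servo_line([*M,200],feed=100)
robot.hold(0.3);o=robot.observe();print(o['t'],o['tcp_pos'],o['grip_force'],fz(10))
snap('scene','s6.png');snap('top','t6.png')
for c in('scene','top'):
  for n in('probe_face','probe_grip','probe'):
    for d in viewer.pinpoint(n,c)[:3]:
      w=world(c,d['at'])
      if abs(w[1])<150:print(c,n,d['confidence'],w)
print(proj('scene',[*M,60]),proj('scene',[*M,71]),proj('top',[*M,60]))
a=cv2.imread('pics/s6.png')[140:240,225:325]
cv2.imwrite('pics/crop7.png',cv2.resize(a,(600,600),interpolation=2))
E
```

```text
24.8083 0.3720749789985454 19.76410299539566 [-0.41 -0.1  -1.31]
28.0083 [511.78  -3.86 200.47] 19.764139652252197 [ 0.03 -0.09 -0.75]
scene probe_grip 0.83 [514.    -3.78 241.53]
scene probe_grip 0.71 [513.09  -3.24  61.33]
scene probe 0.72 [513.59  -4.22 165.09]
[272.57 219.19] [272.64 216.51] [274.59 220.76]
```

View pics/crop7.png

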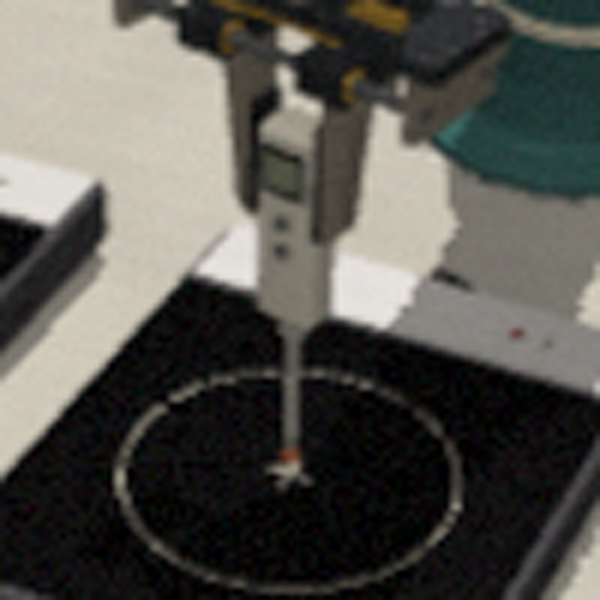

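The probe hangs upright, with the copper head at px (273.3,215.8) just above the cross at px (273,218.8), as predicted for about 11 mm of height. Lowering under force control.

```bash
python3 - <<'E'
from h import *
M=np.array([511.5,-3.9]); b=fz(10)[2]; z=200;robot.servo_line([*M,192],feed=30);z=192
while z>178:
    z-=1;robot.servo_line([*M,z],feed=15);f=fz(6)[2]-b;print(z,round(f,2),end=' | ')
    if f>2.5:break
robot.hold(0.3);o=robot.observe();print('\n',o['t'],o['tcp_pos'],fz(15)-[0,0,b],o['grip_width'])
snap('scene','s7.png')
a=cv2.imread('pics/s7.png')[140:240,225:325]
cv2.imwrite('pics/crop8.png',cv2.resize(a,(600,600),interpolation=2))
E
```

```text
191 -0.11 | 190 -0.15 | 189 -0.19 | 188 1.13 | 187 1.61 | 186 1.81 | 185 2.3 | 184 2.66 | 
 32.2583 [511.54  -3.87 184.  ] [ 0.02 -0.2   2.5 ] 0.37696472956329874
```

View pics/crop8.png

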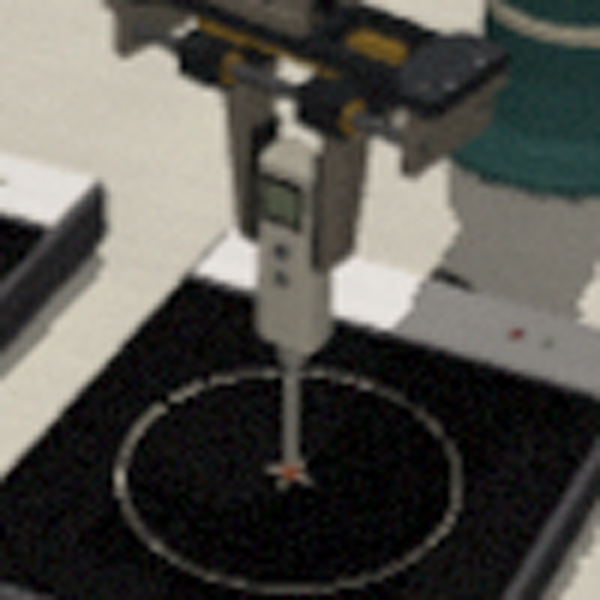

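The copper head sits on the cross (crop 289,473 = px 273,219), upright, with about 2.6 N, roughly 4.7 mm of travel. Holding, then handing in.

```bash
python3 - <<'E'
from h import *
robot.hold(3.3);o=robot.observe();print(o['t'],fz(10),o['grip_force'])
print(robot.job_done())
E
```

```text
35.8583 [-0.08 -0.12  2.15] 19.76695865392685
the job is handed in; nothing more can be done
None
```

The job is handed in: I pressed the pump fully and backed off, and the gripper was holding the thermometer upright on the bare hob's cross at about 2.7 N for over 3 s. I could not confirm the pump's return with the camera network, though a later picture showed the head up, and I did not re-measure the bystanders; no verdict came back.

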